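# Sort the camp kitchen away

### The arm

A 6-joint arm with a two-finger parallel gripper is mounted at the origin on the work surface. World frame = base frame: x ahead of the robot, y to its left, z up, the work surface at z = 0. Lengths are in m, angles in rad, forces in N, time in s.
With the tool pointing down it reaches from about 0.35 to 0.975 m from the base axis. Payload 4.9 kg.
Tool frame: the origin (TCP) lies at the very end of the fingers, on their centre line; the grasp point (between the pads) lies 19 mm behind it; z points along the fingers, y is the line along which they close (so a half turn about z gives the same grasp; the last joint's range is limited). The gripper opens to 85 mm and grips with 20 to 120 N. Pads are 22 mm wide; open, the fingers measure 114 mm over their backs; the gripper's body (76 mm by 85 mm) begins 54 mm behind the grasp point. The pads swing forward as they close: fully open they stand 13 mm farther back than shut.
Start: joints at [-0.119, 0.053, 1.613, -0, 1.476, -0.119], TCP at [0.625, 0, 0.231] pointing down, gripper open.
Joint ranges: [-3.01, 3.01], [-1.01, 2.22], [0.06, 2.58], [-1.02, 4.17], [0.09, 2.62], [-3.14, 3.14]. Speed limits (rad/s): [2.57, 2.57, 3.14, 3.14, 3.14, 3.14].

### API

Orientations are given as a unit quaternion [w, x, y, z].
In Python, from plant import * gives the robot as it stands.
- The arm moves only by the tool jog_arm, never from a script. Its argument "moves" is a list that holds one entry, the list of rows, each a list of 7 numbers: the finger opening in cm, from 0 to 8.54, then the shift along the tool's x, y, z in cm, then the turn, a rotation vector about the tool's x, y, z in rad. A call has 1 to 20 rows; each row shifts and turns the commanded pose from where the row before left it, along the tool's axes as they then stand; what a row does not reach is not made up. A row lasts 1/12 s, in which the tool goes at most 41.7 mm and 7.16 degrees, less where a joint would pass 70% of its speed; a pose out of reach is approached as far as the arm can. A call is refused whole if a number of a shift passes 4.17 or a number of a turn 0.125, either way. A call with a gripper value outside its range is refused whole. The fingers move at their own pace and stop on an object; the grip force is fixed at half the most. Time passes only in rows, so rows that do not move let the fingers close. It gives the time, the measured TCP pose, the force, the opening and the grip force at its end, in the units of the state.
- state(): the state, without advancing time (a new reading comes with each control period).
- grab_frame(name): name is "scene" or "side" or "wrist"; returns a dict with "color" (480x640x3 uint8, blue, green, red), "depth" (480x640 float32, m along the optical axis (not along the pixel's ray), 0 where there is no reading), "fx", "fy", "cx", "cy" (pixels), "R" (3x3) and "t" (3): a world point X has camera coordinates R X + t. Camera axes: x right, y down, z forward; pixel columns grow to the right and rows downward; lengths in m; the calibration is good to about 2 mm. A picture is of the moment at which its call begins.
- job_done(): hands the job in; it is judged then, once.
Trained networks look in a picture, given as the dict that the camera call returned (one of the last four; its "shot" number tells which), for a name from the list of things; names that differ only in an ending like _2 or _b are one class to them, and where a whole thing is asked for, a point or a joint stands for the part that bears it (a point fixed in the world has none). Each returns a list of dicts, best first, with "p" (0 to 1); they miss things now and then, are a little off and sometimes report something else, mostly with a low value. They report only what shows in the picture. A call takes as long as a camera call. They do not tell look-alikes from the thing itself.
- recognise(name, picture): "rect" ([centre column, centre row, width, height] in pixels, round what is visible of it).
- regions_of(name, picture): "pixels" (480x640 bool, what is visible of it) and "rect" ([centre column, centre row, width, height] in pixels, round what is visible of it).
The state is a dict: "time": time; "joint_pos": joint angles; "joint_vel": joint speeds; "joint_efforts": joint torques, N m; "tool_pos": TCP position; "tool_rot": TCP orientation; "contact_force": force on the tool from outside, world axes, zero at the start; "ft_torque": the same for the moment, N m; "gripper_width": opening from 0.0 (shut) to 1.0 (fully open); "grasp_force": force on a finger pad.
Only numpy, scipy, OpenCV 4.12 (cv2) and the standard library are available. Lean on these libraries where they do the work, as an engineer would, in place of code of your own. Each camera call takes 0.05 s, during which the arm holds its last target. There are 200 camera calls.

### The job

Sort the camp kitchen for storage: stand the wide titanium cup in the ceramic bowl with the slim cup standing inside it, stand the squat tin in the larger tub and the pepper mill in the smaller tub, and lay the tongs flat and lengthwise in the long tray. Leave everything the right way up, resting on the floor of its place, and let go.

Things in the scene. Friction and masses are not known exactly. Their poses are not given: they have to be found in the camera images.
- cup_wide: Loose open cup of bare grey titanium, the wide, low one of two: outer diameter 68 mm (all sizes here are in mm), height 62, straight wall 3 thick, floor 4 thick (inner diameter 62); about 90 g. Origin: centre of its underside, z up through the mouth.
- cup_slim: Loose open cup of bare grey titanium, the narrow, tall one of two: outer diameter 48 mm, height 96 mm, straight wall 3 thick, floor 4 thick; about 70 g. Origin: centre of its underside, z up through the mouth. Standing inside the wide cup it has 7 of play all round and its rim stands 38 above the wide cup's rim.
- tin: Loose squat closed round steel tin with a darker lid band: diameter 62 mm, height 58 mm; about 160 g. Origin: centre of its underside, z up. Too wide for the small tub.
- mill: Loose dark wooden pepper mill standing upright: height 96 mm, foot diameter 40 up to 28 high, narrowing to a waist of diameter 30 at 42 high, then a straight head of diameter 34 from 54 to 90 high, rounded off above; about 120 g. Origin: centre of its underside, z up.
- tongs: Loose pair of steel tongs, closed and rigid (one piece), lying flat: length 170 mm along its x axis (rounded spring end at -x, thick tips at +x), 22 across along y, 16 high; about 110 g, balanced within 10 of the middle. Origin: middle of its underside, z up. At the middle its two flat arms can be gripped across.
- bowl: Heavy white ceramic bowl, fixed to the table: rim outer diameter 150 mm, height 45, wall 5 sloping outwards from a foot of diameter 96; flat inner floor of diameter about 94, 8 above the table. Origin: centre of its underside, z up.
- tub_large: The larger of two low square grey plastic tubs, open on top, fixed: 100 x 100 mm outside, 28 high, walls and floor 4 thick (inside 92 x 92). Origin: centre of its underside, z up, x and y along its sides.
- tub_small: The smaller of two square grey plastic tubs, open on top, fixed: 68 x 68 mm outside, 40 high, walls and floor 4 thick (inside 60 x 60). Origin: centre of its underside, z up, x and y along its sides.
- tray: Long shallow open wooden tray, fixed: 220 mm long along its x axis, 100 wide along y, 20 high, walls and floor 4 thick (inside 212 x 92). Origin: centre of its underside, z up.
There are look-alikes about, which are no part of the job. Leave any purple look-alike of the tin alone. What is shaped like the cup_slim but red is not meant.

How it is judged:
By the outcome, as a careful person would: the job done as asked, in the order asked, and still so for the second after the job is handed in, with the robot touching nothing.
It also fails if it takes over 125 s, if anything falls off the work surface, if the arm or the gripper's body presses on something with over 40 N, if the wrist force passes 120 N, or if a joint passes its speed limit or range.

## Working session

There is one attempt and no reset: what is moved stays moved. The work goes in short steps, Python scripts to look and compute and a tool call to move; the robot and the scene stay as the last step left them, time stands still between calls to the robot, and variables do not carry over. Pictures are saved under pics/ and viewed, at most 14 in all, crops included, and the job is handed in when it is done.

Besides the shell and the picture viewer there is one more tool, called as a command line: name --argument value ..., lists and objects as JSON in quotes. jog_arm: Moves the arm, as the interface text tells. Its arguments: {"type":"object","properties":{"moves":{"type":"array"}},"required":["moves"]}

```bash
ls; mkdir -p pics; python3 - <<'E'
from plant import *
import cv2,numpy as np
s=state();print({k:np.round(v,3) for k,v in s.items()})
for n in ("scene","side"):
    f=grab_frame(n);cv2.imwrite(f"pics/{n}0.png",f["color"])
    print(n,f["shot"],f["fx"],np.round(f["R"],3).tolist(),np.round(f["t"],3))
    np.savez(f"{n}0.npz",**{k:f[k] for k in("color","depth","fx","fy","cx","cy","R","t")})
    R,t=f["R"],f["t"]
    for o in "cup_wide cup_slim tin mill tongs bowl tub_large tub_small tray".split():
        for r in regions_of(o,f)[:4]:
            v,u=np.nonzero(r["pixels"]&(f["depth"]>0)); 
            if len(u)<5: continue
            z=f["depth"][v,u];P=np.c_[(u-f["cx"])/f["fx"]*z,(v-f["cy"])/f["fy"]*z,z]
            X=(P-t)@R
            print(o,round(r["p"],2),np.round(r["rect"]),"med",np.round(np.median(X,0),3),"lo",np.round(np.percentile(X,2,axis=0),3),"hi",np.round(np.percentile(X,98,axis=0),3))
E
```

```text
pics
{'time': np.float64(0.0), 'joint_pos': array([-0.119,  0.053,  1.614,  0.   ,  1.476, -0.119]), 'joint_vel': array([-0.001,  0.001,  0.002, -0.   , -0.002, -0.001]), 'joint_efforts': array([ 0.0000e+00, -3.9367e+01, -3.7018e+01, -0.0000e+00,  7.0000e-03,
       -0.0000e+00]), 'tool_pos': array([0.624, 0.   , 0.23 ]), 'tool_rot': array([-0.001,  0.707,  0.707, -0.001]), 'contact_force': array([-0.435, -0.222,  0.098]), 'ft_torque': array([ 0.023,  0.065, -0.014]), 'grasp_force': np.float64(0.0), 'gripper_width': np.float64(1.0)}
scene 1 564.3628813177611 [[0.439, 0.898, -0.011], [0.54, -0.274, -0.796], [-0.718, 0.344, -0.605]] [-0.225 -0.243  1.592]
cup_wide 0.8 [241. 244.  34.  38.] med [ 0.471 -0.168  0.037] lo [ 0.403 -0.2   -0.001] hi [ 0.489 -0.135  0.062]
cup_slim 0.78 [334. 185.  26.  45.] med [0.379 0.086 0.061] lo [0.336 0.07  0.001] hi [0.388 0.114 0.095]
cup_slim 0.77 [348. 222.  22.  50.] med [0.53  0.043 0.06 ] lo [ 0.42   0.025 -0.001] hi [0.54  0.11  0.096]
tin 0.81 [253. 206.  32.  34.] med [ 0.357 -0.104  0.048] lo [ 0.313 -0.129  0.005] hi [ 0.369 -0.073  0.06 ]
[... 1473 characters left out ...]
 lo [0.348 0.315 0.003] hi [0.502 0.383 0.02 ]
tongs 0.26 [313. 266.  24.  57.] med [0.507 0.064 0.068] lo [0.489 0.026 0.005] hi [0.533 0.073 0.098]
bowl 0.7 [305. 184.  66.  45.] med [ 0.665 -0.217  0.025] lo [ 0.592 -0.264  0.008] hi [ 0.724 -0.126  0.048]
bowl 0.2 [353. 245.  33.  40.] med [ 0.473 -0.036  0.052] lo [ 0.449 -0.079  0.004] hi [ 0.506 -0.022  0.062]
tub_large 0.77 [262. 246.  74.  57.] med [ 0.655 -0.007  0.01 ] lo [ 0.597 -0.057  0.002] hi [0.705 0.052 0.031]
tub_small 0.97 [223. 302.  60.  54.] med [0.632 0.168 0.023] lo [0.589 0.134 0.003] hi [0.665 0.21  0.043]
tray 0.75 [419. 182. 106.  57.] med [ 0.439 -0.353  0.007] lo [ 0.334 -0.405  0.002] hi [ 0.55  -0.289  0.023]
```

```bash
python3 - <<'E'
import cv2
a=cv2.imread("pics/scene0.png")[140:350,110:480];cv2.imwrite("pics/c1.png",cv2.resize(a,None,fx=2.1,fy=2.1,interpolation=cv2.INTER_CUBIC))
a=cv2.imread("pics/side0.png")[150:490,180:490];cv2.imwrite("pics/c2.png",cv2.resize(a,None,fx=1.7,fy=1.7,interpolation=cv2.INTER_CUBIC))
E
```

```text
(no output)
```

View pics/c1.png

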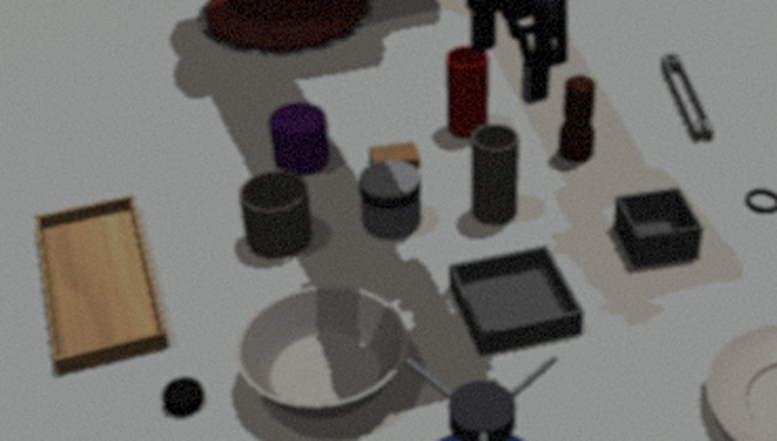

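View pics/c2.png

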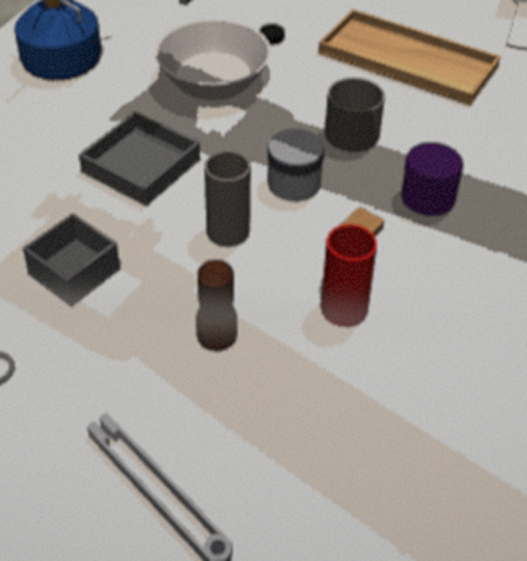

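The crops show these candidates:
- **Slim cup:** grey at scene px (345,223). The red look-alike is at (332,184).
- **Tin:** steel at (296,235). The purple look-alike is at (253,206).
- **Wide cup:** at (242,242), the only one.
- **Mill:** at (385,195).
- **Tongs:** at (437,184).

I choose the grey slim cup and the steel tin. Next I fit the poses by silhouette.

```bash
cat > fit.py <<'E'
from plant import *
import cv2,numpy as np
from scipy.optimize import minimize
a=np.linspace(0,2*np.pi,40)
def circ(d,z): return np.c_[d/2*np.cos(a),d/2*np.sin(a),0*a+z]
def box(l,w,h): return np.array([[i*l/2,j*w/2,k*h] for i in(-1,1) for j in(-1,1) for k in(0,1)])
M={"cup_wide":np.r_[circ(.068,0),circ(.068,.062)],"cup_slim":np.r_[circ(.048,0),circ(.048,.096)],"tin":np.r_[circ(.062,0),circ(.062,.058)],
"mill":[np.r_[circ(.04,0),circ(.04,.028)],np.r_[circ(.04,.028),circ(.03,.042)],np.r_[circ(.03,.042),circ(.034,.054)],np.r_[circ(.034,.054),circ(.034,.09),circ(.02,.096)]],
"tongs":box(.17,.022,.016),"bowl":np.r_[circ(.096,0),circ(.15,.045)],"tub_large":box(.1,.1,.028),"tub_small":box(.068,.068,.04),"tray":box(.22,.1,.02)}
def pix(f,X):
    c=X@f["R"].T+f["t"];return np.c_[c[:,0]/c[:,2]*f["fx"]+f["cx"],c[:,1]/c[:,2]*f["fy"]+f["cy"]]
def cost(p,name,f,m,z0):
    c,s=np.cos(p[2]),np.sin(p[2]);img=np.zeros((480,640),np.uint8)
    img=np.zeros((480*4,640*4),np.uint8)
    for part in (M[name] if isinstance(M[name],list) else [M[name]]):
        X=part@np.array([[c,s,0],[-s,c,0],[0,0,1]])+[p[0],p[1],z0]
        cv2.fillConvexPoly(img,cv2.convexHull(np.round(pix(f,X)*4+1.5).astype(np.int32)),255)
    g=cv2.resize(img,(640,480),interpolation=cv2.INTER_AREA)/255.
    return np.abs(g-m).sum()/m.sum()
def fit(name,f,m,xy,yaws=(0,),z0=0.):
    best=None
    for y in yaws:
        x0=np.r_[xy,y]
        r=minimize(cost,x0,(name,f,m,z0),method="Nelder-Mead",options=dict(initial_simplex=x0+np.r_[np.zeros((1,3)),np.diag([.012,.012,.2])],xatol=1e-4,fatol=1e-4))
        if best is None or r.fun<best.fun: best=r
    return best
def pts(f,m):
    v,u=np.nonzero(m&(f["depth"]>0));z=f["depth"][v,u]
    return (np.c_[(u-f["cx"])/f["fx"]*z,(v-f["cy"])/f["fy"]*z,z]-f["t"])@f["R"]
E
python3 - <<'E'
from fit import *
G=dict(cup_wide=(.45,-.167),cup_slim=(.513,.05),tin=(.48,-.053),mill=(.46,.174),tongs=(.43,.347),bowl=(.66,-.195),tub_large=(.655,-.003),tub_small=(.632,.17),tray=(.445,-.349))
for n in("scene","side"):
    f=grab_frame(n)
    for o,xy in G.items():
        best=None
        for r in regions_of(o,f):
            m=r["pixels"]; X=np.median(pts(f,m),0)
            if np.hypot(*(X[:2]-xy))<.05 and r["p"]>.3:best=m;break
        if best is None: print(n,o,"none");continue
        sq=o[:3] in("tub","tra","ton")
        q=fit(o,f,best.astype(float),xy,(np.arange(0,1.5,.4) if "tub" in o else np.arange(0,3.1,.5)) if sq else (0,))
        print(n,o,np.round(q.x,4),round(q.fun,3))
    # obstacles: other stuff higher than 15 mm near
    X=pts(f,np.ones((480,640),bool))
    for nm,c in(("stove",(.80,-.05)),("block",(.41,-.02))):
        s=X[(abs(X[:,0]-c[0])<.1)&(abs(X[:,1]-c[1])<.1)&(X[:,2]>.012)] if nm=="stove" else X[(X[:,0]>.37)&(X[:,0]<.445)&(X[:,1]>-.06)&(X[:,1]<.02)&(X[:,2]>.008)]
        if len(s):print(nm,np.round(np.percentile(s,[3,50,97],axis=0),3).tolist(),len(s))
f=grab_frame("wrist");cv2.imwrite("pics/w0.png",f["color"]);print(f["fx"],np.round(f["R"],3).tolist(),np.round(f["t"],3),state()["time"])
E
```

```text
scene cup_wide [ 0.4544 -0.1674 -0.0394] 0.048
scene cup_slim [0.5149 0.049  0.1157] 0.049
scene tin [ 0.4786 -0.0522  0.1755] 0.09
scene mill [0.4634 0.1782 0.053 ] 0.054
scene tongs [0.4278 0.3481 2.7784] 0.313
scene bowl [ 0.6593 -0.1954  0.1173] 0.031
scene tub_large [ 0.6549 -0.0044 -0.1751] 0.063
scene tub_small [ 0.632   0.1708 -0.2483] 0.035
scene tray [ 0.444  -0.3467 -0.111 ] 0.028
stove [[0.701, -0.149, 0.016], [0.87, -0.126, 0.08], [0.898, 0.025, 0.154]] 1669
block [[0.373, -0.034, 0.01], [0.389, -0.006, 0.014], [0.41, 0.014, 0.017]] 178
side cup_wide [ 0.4526 -0.1713 -0.0012] 0.036
side cup_slim [0.5126 0.0466 0.1552] 0.042
side tin [ 0.4802 -0.0575  0.2542] 0.061
side mill [0.4589 0.1777 0.1435] 0.031
side tongs [ 0.4257  0.3472 -0.364 ] 0.591
side bowl [ 0.6579 -0.197   0.1774] 0.022
side tub_large [ 0.6538 -0.006   1.3956] 0.024
side tub_small [ 0.6303  0.1687 -0.2688] 0.056
side tray [ 0.443  -0.3506 -0.1051] 0.026
stove [[0.703, -0.148, 0.015], [0.843, -0.116, 0.063], [0.888, 0.019, 0.143]] 2203
block [[0.371, -0.036, 0.015], [0.386, -0.021, 0.017], [0.4, -0.007, 0.019]] 163
357.5064483479382 [[1.0, 0.0, 0.001], [0.0, -0.952, 0.306], [0.001, -0.306, -0.952]] [-0.625 -0.04   0.378] 2.05
```

View pics/w0.png

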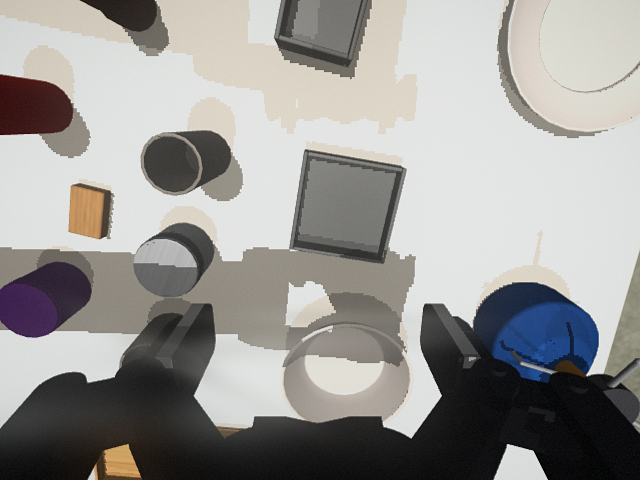

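The wrist view shows the tin at (170,262), slim cup at (180,160), large tub at (348,205), bowl at (345,370) and blue stove at (537,335). One more fit from this frame, plus the stove's extent.

```bash
python3 - <<'E'
from fit import *
f=grab_frame("wrist")
G=dict(cup_slim=(.513,.047),tin=(.479,-.055),tub_large=(.654,-.005),bowl=(.659,-.196))
for o,xy in G.items():
    for r in regions_of(o,f):
        X=np.median(pts(f,r["pixels"]),0)
        if np.hypot(*(X[:2]-xy))<.07 and r["p"]>.3:
            q=fit(o,f,r["pixels"].astype(float),xy,(-.2,) );print(o,np.round(q.x,4),round(q.fun,3));break
for n in("scene","side"):
    g=grab_frame(n);X=pts(g,np.ones((480,640),bool))
    s=X[(X[:,2]>.055)&(X[:,2]<.17)&(X[:,0]>.62)&(X[:,0]<1)&(abs(X[:,1]+.05)<.18)]
    print(n,len(s),np.round(np.percentile(s,[0.5,5,95,99.5],axis=0),3).tolist())
    l=s[s[:,0]<np.percentile(s[:,0],1)];print(np.round(l[:5],3).tolist())
E
```

```text
cup_slim [ 0.5143  0.0479 -0.1087] 0.028
tin [ 0.4813 -0.0533 -0.2427] 0.043
tub_large [ 0.6534 -0.0036 -0.1585] 0.033
bowl [ 0.6574 -0.1929 -0.0961] 0.122
scene 3777 [[0.817, -0.198, 0.055], [0.837, -0.189, 0.057], [0.909, -0.107, 0.143], [0.916, -0.093, 0.155]]
[[0.814, -0.181, 0.157], [0.815, -0.179, 0.157], [0.813, -0.177, 0.155], [0.813, -0.182, 0.155], [0.815, -0.181, 0.156]]
side 1660 [[0.807, -0.181, 0.055], [0.814, -0.169, 0.058], [0.889, -0.097, 0.146], [0.912, -0.09, 0.157]]
[[0.807, -0.126, 0.102], [0.808, -0.129, 0.098], [0.808, -0.125, 0.097], [0.807, -0.128, 0.094], [0.806, -0.126, 0.092]]
```

jog_arm --moves '[[[8.54, -4.1, -4.1, 0, 0, 0, 0], [8.54, -4.1, -4.1, 0, 0, 0, 0], [8.54, -4.1, -4.1, 1, 0, 0, 0], [8.54, -4.1, -4.1, 1, 0, 0, 0], [8.54, -0.5, -0.7, 1, 0, 0, 0], [8.54, 0, 0, 0, 0, 0, 0], [8.54, 0, 0, 0, 0, 0, 0], [8.54, 0, 0, 0, 0, 0, 0], [8.54, 0, 0, 0, 0, 0, 0]]]'

```text
time: 3.15
tool_pos: [0.5022, -0.1213, 0.2079]
tool_rot: [0.0, 0.707, 0.708, 0.0]
contact_force: [-0.0, -0.1, 0.5]
gripper_width: 1.0
grasp_force: 0.0
```

jog_arm --moves '[[[8.54, -2.4, -2.4, 1, 0, 0, 0], [8.54, -2.4, -2.4, 1, 0, 0, 0], [8.54, 0, 0, 3, 0, 0, 0], [8.54, 0, 0, 3, 0, 0, 0], [8.54, 0, 0, 3, 0, 0, 0], [8.54, 0, 0, 0, 0, 0, 0], [8.54, 0, 0, 0, 0, 0, 0], [8.54, 0, 0, 0, 0, 0, 0]]]'

```text
time: 3.82
tool_pos: [0.4546, -0.1701, 0.0991]
tool_rot: [0.001, 0.707, 0.708, 0.0]
contact_force: [0.8, 0.5, 0.4]
gripper_width: 1.001
grasp_force: 0.0
```

```bash
cat >> fit.py <<'E'
def look(cam,o,xy,yaws=(0,),z0=0.,pic=None,near=.06):
    f=grab_frame(cam)
    if pic: cv2.imwrite(f"pics/{pic}.png",f["color"])
    for r in regions_of(o,f):
        X=np.median(pts(f,r["pixels"]),0)
        if np.hypot(*(X[:2]-xy))<near and r["p"]>.25:
            q=fit(o,f,r["pixels"].astype(float),xy,yaws,z0);print(cam,o,round(r["p"],2),np.round(r["rect"]),np.round(q.x,4),round(q.fun,3));return
    print(cam,o,"none")
E
python3 - <<'E'
from fit import *
print(np.round(state()["tool_pos"],4))
look("wrist","cup_wide",(.454,-.169),pic="w1")
E
```

```text
[ 0.4546 -0.1701  0.0991]
wrist cup_wide 0.86 [314. 256. 127. 139.] [ 0.4526 -0.1668  0.0334] 0.023
```

View pics/w1.png

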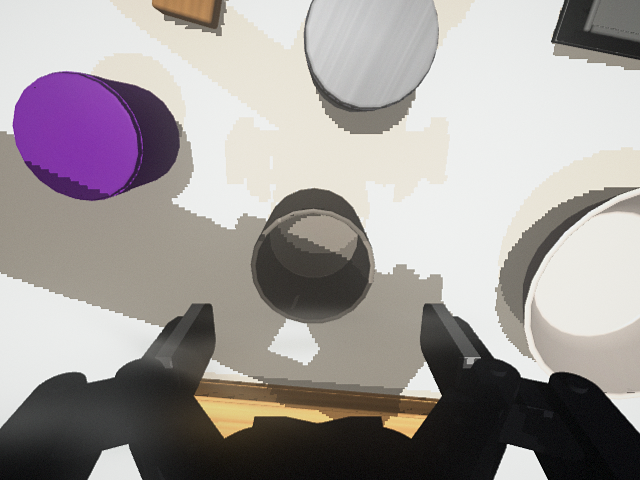

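The cup's mouth is centred at (313,265) between the finger pads (210 and 430), so the choice is confirmed. I'll descend and grip.

jog_arm --moves '[[[8.54, 0.15, -0.1, 3, 0, 0, 0], [8.54, 0, 0, 3, 0, 0, 0], [8.54, 0, 0, 1.5, 0, 0, 0], [8.54, 0, 0, 1, 0, 0, 0], [8.54, 0, 0, 0, 0, 0, 0], [5, 0, 0, 0, 0, 0, 0], [5, 0, 0, 0, 0, 0, 0], [5, 0, 0, 0, 0, 0, 0], [5, 0, 0, 0, 0, 0, 0], [5, 0, 0, 0, 0, 0, 0], [5, 0, 0, -1, 0, 0, 0], [5, 0, 0, -2, 0, 0, 0], [5, 0, 0, -3, 0, 0, 0], [5, 0, 0, -3, 0, 0, 0], [5, 0, 0, 0, 0, 0, 0], [5, 0, 0, 0, 0, 0, 0]]]'

```text
time: 5.25
tool_pos: [0.4534, -0.1692, 0.1049]
tool_rot: [0.003, 0.707, 0.707, 0.001]
contact_force: [1.3, -0.1, -1.8]
gripper_width: 0.786
grasp_force: 67.4
```

jog_arm --moves '[[[5, -0.2, 2, -1, 0, 0, 0], [5, -0.4, 3.5, 0, 0, 0, 0], [5, -0.5, 4, 0, 0, 0, 0], [5, -0.5, 4, 0, 0, 0, 0], [5, -0.5, 3.5, 0, 0, 0, 0], [5, -0.3, 2.5, 0, 0, 0, 0], [5, -0.2, 1, 0, 0, 0, 0], [5, 0, 0, 1, 0, 0, 0], [5, 0, 0, 0, 0, 0, 0], [5, 0, 0, 2.5, 0, 0, 0], [5, 0, 0, 2.5, 0, 0, 0], [5, 0, 0, 2, 0, 0, 0], [5, 0, 0, 0.7, 0, 0, 0], [5, 0, 0, 0.2, 0, 0, 0], [5, 0, 0, 0.2, 0, 0, 0], [5, 0, 0, 0, 0, 0, 0], [5, 0, 0, 0, 0, 0, 0]]]'

```text
time: 6.67
tool_pos: [0.6549, -0.1939, 0.0223]
tool_rot: [-0.002, 0.707, 0.707, -0.001]
contact_force: [-5.0, 2.3, 8.2]
gripper_width: 0.785
grasp_force: 67.6
```

jog_arm --moves '[[[7.9, 0, 0, -0.1, 0, 0, 0], [7.9, 0, 0, 0, 0, 0, 0], [7.9, 0, 0, 0, 0, 0, 0], [7.9, 0, 0, 0, 0, 0, 0], [7.9, 0, 0, -1, 0, 0, 0], [7.9, 0, 0, -2, 0, 0, 0], [7.9, 0, 0, -4, 0, 0, 0], [8.5, 0, 0, -4, 0, 0, 0], [8.5, 0, 0, -4, 0, 0, 0], [8.5, 0, 0, -2, 0, 0, 0], [8.5, 0, 0, 0, 0, 0, 0], [8.5, 0, 0, 0, 0, 0, 0]]]'

```text
time: 7.67
tool_pos: [0.6581, -0.195, 0.1953]
tool_rot: [0.002, 0.707, 0.707, 0.001]
contact_force: [-0.8, 0.2, -0.3]
gripper_width: 0.994
grasp_force: 0.0
```

```bash
python3 - <<'E'
from fit import *
print(np.round(state()["tool_pos"],4))
look("wrist","cup_wide",(.657,-.195),z0=.008,pic="w2")
look("scene","cup_wide",(.657,-.195),z0=.008)
look("side","cup_wide",(.657,-.195),z0=.008)
E
```

```text
[ 0.6581 -0.195   0.1953]
wrist cup_wide 0.79 [314. 218.  87.  95.] [ 0.6557 -0.1923  0.0815] 0.023
scene cup_wide 0.95 [263. 306.  41.  44.] [ 0.6584 -0.1929  0.0893] 0.032
side cup_wide 0.77 [303. 181.  30.  40.] [ 0.6587 -0.1994  0.2111] 0.127
```

View pics/w2.png

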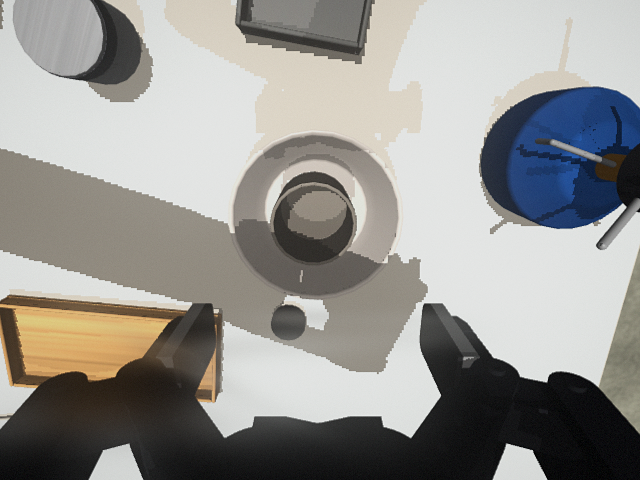

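The wide cup stands upright in the bowl, mouth at (313,222), centred in it. On to the slim cup.

jog_arm --moves '[[[8.5, 1.5, -0.9, 0, 0, 0, 0], [8.5, 3, -1.8, 0, 0, 0, 0], [8.5, 3.4, -2, 0, 0, 0, 0], [8.5, 3.4, -2, 0, 0, 0, 0], [8.5, 3.4, -2, 0, 0, 0, 0], [8.5, 3.4, -2, 0, 0, 0, 0], [8.5, 3, -1.8, 1, 0, 0, 0], [8.5, 2, -1.2, 1, 0, 0, 0], [8.5, 1.2, -0.7, 1, 0, 0, 0], [8.5, 0, 0, 1, 0, 0, 0], [8.5, 0, 0, 0, 0, 0, 0], [8.5, 0, 0, 0, 0, 0, 0], [8.5, 0, 0, 0, 0, 0, 0]]]'

```text
time: 9.05
tool_pos: [0.5138, 0.0475, 0.1524]
tool_rot: [0.0, 0.708, 0.707, -0.0]
contact_force: [0.9, 0.1, 0.6]
gripper_width: 1.0
grasp_force: 0.0
```

```bash
python3 - <<'E'
from fit import *
print(np.round(state()["tool_pos"],4))
look("wrist","cup_slim",(.514,.048),pic="w3")
E
```

```text
[0.5138 0.0475 0.1524]
wrist cup_slim 0.81 [316. 244.  74. 104.] [0.5131 0.0487 0.044 ] 0.049
```

View pics/w3.png

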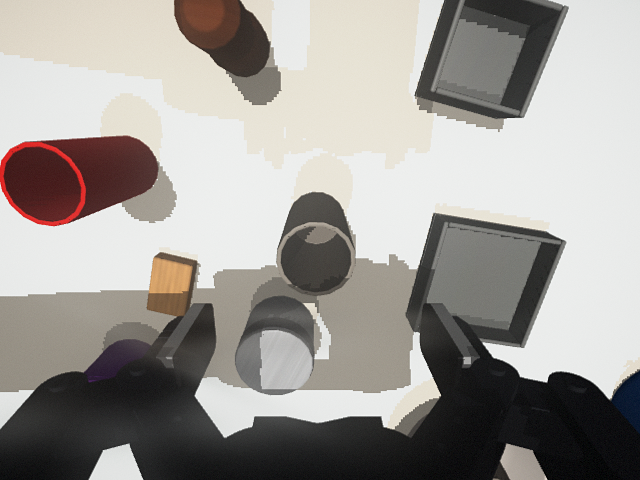

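The grey slim cup's mouth is at (316,258), midway between the pads. The red one is well clear at (45,183). Grip it high so the fingers stay above the wide cup's rim.

jog_arm --moves '[[[8.5, 0.05, 0, 3, 0, 0, 0], [8.5, 0, 0, 3, 0, 0, 0], [8.5, 0, 0, 2, 0, 0, 0], [8.5, 0, 0, 1.2, 0, 0, 0], [3, 0, 0, 0, 0, 0, 0], [3, 0, 0, 0, 0, 0, 0], [3, 0, 0, 0, 0, 0, 0], [3, 0, 0, 0, 0, 0, 0], [3, 0, 0, 0, 0, 0, 0], [3, 0, 0, 0, 0, 0, 0], [3, 0, 0, 0, 0, 0, 0], [3, 0, 0, 0, 0, 0, 0]]]'

```text
time: 10.15
tool_pos: [0.5147, 0.0489, 0.0624]
tool_rot: [0.002, 0.707, 0.707, 0.001]
contact_force: [-0.3, 0.1, 5.4]
gripper_width: 0.539
grasp_force: 61.9
```

jog_arm --moves '[[[3, 0, 0, -1, 0, 0, 0], [3, 0, 0, -3, 0, 0, 0], [3, 0, 0, -4, 0, 0, 0], [3, 0, 0, -4, 0, 0, 0], [3, 0, 0, -3, 0, 0, 0], [3, -1.5, 0.9, 0, 0, 0, 0], [3, -3, 1.8, 0, 0, 0, 0], [3, -3.4, 2, 0, 0, 0, 0], [3, -3.4, 2, 0, 0, 0, 0], [3, -3.4, 2, 0, 0, 0, 0], [3, -3.4, 2, 0, 0, 0, 0], [3, -3, 1.8, 0, 0, 0, 0], [3, -2, 1.1, 0, 0, 0, 0], [3, -1.1, 0.6, 0, 0, 0, 0], [3, 0, 0, 0, 0, 0, 0], [3, 0, 0, 0, 0, 0, 0], [3, 0, 0, 0, 0, 0, 0], [3, 0, 0, 0, 0, 0, 0]]]'

```text
time: 11.65
tool_pos: [0.6546, -0.1914, 0.2103]
tool_rot: [-0.0, 0.707, 0.708, 0.0]
contact_force: [-0.8, 0.4, -1.3]
gripper_width: 0.537
grasp_force: 61.7
```

```bash
python3 - <<'E'
from fit import *
p=state()["tool_pos"];print(np.round(p,4))
f=grab_frame("wrist");cv2.imwrite("pics/w4.png",f["color"])
for r in regions_of("cup_slim",f)[:2]:
    X=pts(f,r["pixels"]);q=fit("cup_slim",f,r["pixels"].astype(float),p[:2],z0=p[2]-.062);print(r["p"],np.round(np.median(X,0),3),np.round(q.x,4),q.fun)
for c in("scene","side"):
    look(c,"cup_wide",(.657,-.195),z0=.008); look(c,"cup_slim",p[:2],z0=p[2]-.062)
E
```

```text
[ 0.6546 -0.1914  0.2103]
0.9 [ 0.655 -0.2    0.223] [ 0.6542 -0.191   0.2244] 0.05297232398153567
scene cup_wide 0.84 [262. 307.  37.  46.] [ 0.6573 -0.192   0.1259] 0.039
scene cup_slim 0.7 [259. 235.  33.  63.] [ 0.6557 -0.1929  0.2523] 0.484
side cup_wide 0.69 [305. 182.  33.  39.] [ 0.6581 -0.1975  0.2088] 0.117
side cup_slim 0.72 [305. 116.  26.  58.] [ 0.6556 -0.1971  0.2192] 0.139
```

View pics/w4.png

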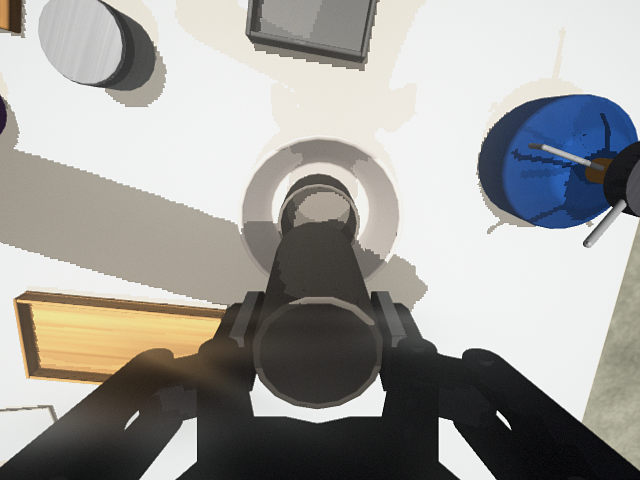

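The slim cup hangs straight over the wide cup's mouth (320,205). All cameras agree on about 2 mm more along +x. I'll shift and lower.

jog_arm --moves '[[[3, 0, 0.2, 1, 0, 0, 0], [3, 0, 0, 2, 0, 0, 0], [3, 0, 0, 2, 0, 0, 0], [3, 0, 0, 1.5, 0, 0, 0], [3, 0, 0, 1.5, 0, 0, 0], [3, 0, 0, 1.5, 0, 0, 0], [3, 0, 0, 1.5, 0, 0, 0], [3, 0, 0, 1, 0, 0, 0], [3, 0, 0, 1, 0, 0, 0], [3, 0, 0, 0.3, 0, 0, 0], [3, 0, 0, 0.2, 0, 0, 0], [3, 0, 0, 0.1, 0, 0, 0], [3, 0, 0, 0, 0, 0, 0], [3, 0, 0, 0, 0, 0, 0], [3, 0, 0, 0, 0, 0, 0]]]'

```text
time: 13.4
tool_pos: [0.6575, -0.1932, 0.075]
tool_rot: [0.001, 0.707, 0.707, 0.0]
contact_force: [0.3, 0.2, -0.8]
gripper_width: 0.537
grasp_force: 61.8
```

jog_arm --moves '[[[3, 0, 0, 0.1, 0, 0, 0], [3, 0, 0, 0, 0, 0, 0], [6.5, 0, 0, 0, 0, 0, 0], [6.5, 0, 0, 0, 0, 0, 0], [6.5, 0, 0, 0, 0, 0, 0], [6.5, 0, 0, 0, 0, 0, 0], [6.5, 0, 0, -1, 0, 0, 0], [6.5, 0, 0, -2, 0, 0, 0], [6.5, 0, 0, -4, 0, 0, 0], [8.5, 0, 0, -4, 0, 0, 0], [8.5, 0, 0, -2, 0, 0, 0], [8.5, 0, 0, 0, 0, 0, 0], [8.5, 0, 0, 0, 0, 0, 0]]]'

```text
time: 14.48
tool_pos: [0.6582, -0.1934, 0.2066]
tool_rot: [0.002, 0.707, 0.707, 0.001]
contact_force: [0.4, 0.5, -0.6]
gripper_width: 0.995
grasp_force: 0.0
```

```bash
python3 - <<'E'
from fit import *
print(np.round(state()["tool_pos"],4))
look("wrist","cup_slim",(.657,-.193),z0=.012,pic="w5")
look("side","cup_slim",(.657,-.193),z0=.012)
E
```

```text
[ 0.6582 -0.1934  0.2066]
wrist cup_slim 0.74 [313. 229.  63.  84.] [ 0.656  -0.1933  0.2116] 0.043
side cup_slim 0.64 [305. 163.  20.  33.] [ 0.6906 -0.261   0.5888] 0.679
```

View pics/w5.png

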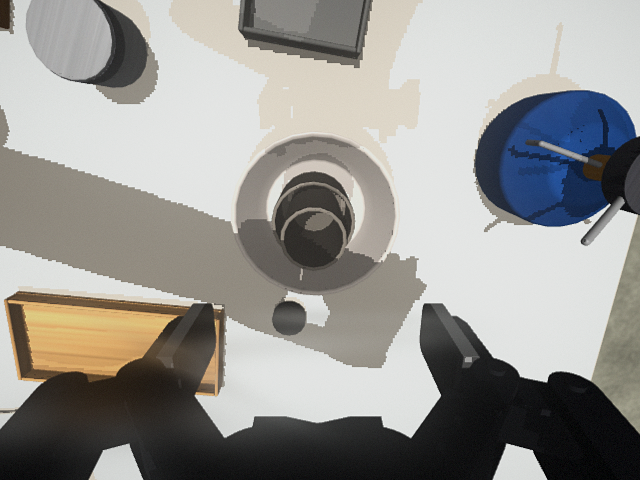

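The slim cup, mouth at (313,238), stands inside the wide one. Now the tin.

jog_arm --moves '[[[8.54, 1.2, -1.5, 0, 0, 0, 0], [8.54, 2.4, -3.1, 0, 0, 0, 0], [8.54, 2.5, -3.2, 0, 0, 0, 0], [8.54, 2.5, -3.2, 0, 0, 0, 0], [8.54, 2.4, -3.1, 1, 0, 0, 0], [8.54, 1.8, -2.3, 2, 0, 0, 0], [8.54, 1.1, -1.4, 3, 0, 0, 0], [8.54, 0, 0, 2.5, 0, 0, 0], [8.54, 0, 0, 1.2, 0, 0, 0], [8.54, 0, 0, 0, 0, 0, 0], [8.54, 0, 0, 0, 0, 0, 0], [8.54, 0, 0, 0, 0, 0, 0]]]'

```text
time: 15.68
tool_pos: [0.4804, -0.0546, 0.1076]
tool_rot: [0.001, 0.707, 0.707, 0.0]
contact_force: [0.7, -0.3, 0.2]
gripper_width: 1.005
grasp_force: 0.0
```

```bash
python3 - <<'E'
from fit import *
print(np.round(state()["tool_pos"],4))
look("wrist","tin",(.480,-.054),pic="w6")
E
```

```text
[ 0.4804 -0.0546  0.1076]
wrist tin 0.8 [316. 251. 106. 116.] [ 0.4796 -0.0534  0.0498] 0.034
```

jog_arm --moves '[[[8.54, 0.05, 0, 3, 0, 0, 0], [8.54, 0, 0, 3, 0, 0, 0], [8.54, 0, 0, 1.5, 0, 0, 0], [8.54, 0, 0, 0.8, 0, 0, 0], [4.5, 0, 0, 0, 0, 0, 0], [4.5, 0, 0, 0, 0, 0, 0], [4.5, 0, 0, 0, 0, 0, 0], [4.5, 0, 0, 0, 0, 0, 0], [4.5, 0, 0, 0, 0, 0, 0], [4.5, 0, 0, 0, 0, 0, 0], [4.5, 0, 0, -1, 0, 0, 0], [4.5, 0, 0, -3, 0, 0, 0], [4.5, 0, 0, -4, 0, 0, 0], [4.5, 0, 0, -3, 0, 0, 0], [4.5, 0, 0, 0, 0, 0, 0], [4.5, 0, 0, 0, 0, 0, 0]]]'

```text
time: 17.12
tool_pos: [0.4802, -0.0538, 0.1357]
tool_rot: [0.002, 0.707, 0.707, 0.001]
contact_force: [-0.4, -0.0, -1.6]
gripper_width: 0.707
grasp_force: 65.7
```

jog_arm --moves '[[[4.5, 0.5, 1.8, 0, 0, 0, 0], [4.5, 0.9, 3.2, 0, 0, 0, 0], [4.5, 1, 3.6, 0, 0, 0, 0], [4.5, 1, 3.6, 0, 0, 0, 0], [4.5, 0.9, 3, 0, 0, 0, 0], [4.5, 0.4, 1.5, 0, 0, 0, 0], [4.5, 0.2, 0.7, 1, 0, 0, 0], [4.5, 0, 0, 2, 0, 0, 0], [4.5, 0, 0, 3, 0, 0, 0], [4.5, 0, 0, 2.5, 0, 0, 0], [4.5, 0, 0, 1.4, 0, 0, 0], [4.5, 0, 0, 0.3, 0, 0, 0], [4.5, 0, 0, 0.2, 0, 0, 0], [4.5, 0, 0, 0, 0, 0, 0], [4.5, 0, 0, 0, 0, 0, 0]]]'

```text
time: 18.37
tool_pos: [0.6517, -0.0043, 0.0281]
tool_rot: [-0.001, 0.707, 0.707, -0.001]
contact_force: [-1.1, 0.6, 0.7]
gripper_width: 0.709
grasp_force: 68.6
```

jog_arm --moves '[[[7.2, 0, 0, 0, 0, 0, 0], [7.2, 0, 0, 0, 0, 0, 0], [7.2, 0, 0, 0, 0, 0, 0], [7.2, 0, 0, 0, 0, 0, 0], [7.2, 0, 0, -1, 0, 0, 0], [7.2, 0, 0, -3, 0, 0, 0], [8.5, 0, 0, -4, 0, 0, 0], [8.5, 0, 0, -4, 0, 0, 0], [8.5, 0, 0, -4, 0, 0, 0], [8.5, 0, 0, -1, 0, 0, 0], [8.5, 0, 0, 0, 0, 0, 0], [8.5, 0, 0, 0, 0, 0, 0]]]'

```text
time: 19.37
tool_pos: [0.6534, -0.0045, 0.2005]
tool_rot: [0.001, 0.707, 0.707, 0.001]
contact_force: [-0.4, 0.5, -0.1]
gripper_width: 0.997
grasp_force: 0.0
```

```bash
python3 - <<'E'
from fit import *
print(np.round(state()["tool_pos"],4))
look("wrist","tin",(.652,-.004),z0=.004,pic="w7")
look("wrist","tub_large",(.653,-.004),(-.16,))
look("wrist","tub_small",(.632,.17),(-.26,))
look("side","tin",(.652,-.004),z0=.004)
E
```

```text
[ 0.6534 -0.0045  0.2005]
wrist tin 0.96 [316. 219.  74.  78.] [ 0.6528 -0.0043  0.1206] 0.028
wrist tub_large 0.66 [323. 210. 128. 132.] [ 0.6536 -0.0038 -0.1711] 0.698
wrist tub_small 0.86 [284.  28. 103.  55.] [ 0.63    0.1703 -0.2653] 0.023
side tin 0.83 [260. 234.  33.  45.] [ 0.6556 -0.0092  0.1197] 0.092
```

View pics/w7.png

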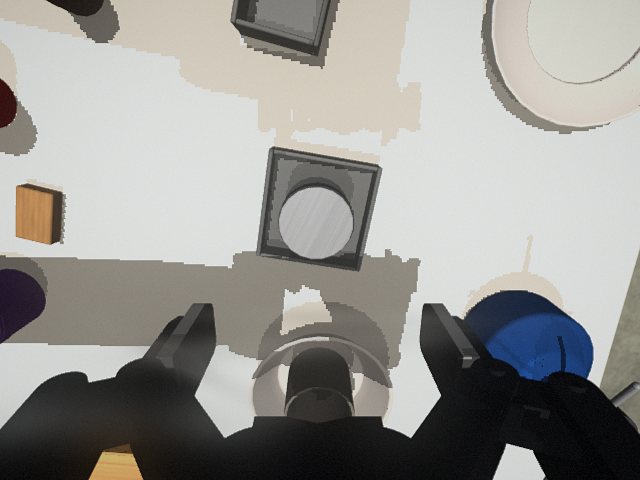

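The tin sits in the middle of the large tub at (316,222). Next the mill.

jog_arm --moves '[[[8.54, 1.4, -1.5, 0, 0, 0, 0], [8.54, 2.7, -2.8, 0, 0, 0, 0], [8.54, 2.8, -2.9, 0, 0, 0, 0], [8.54, 2.8, -2.9, 0, 0, 0, 0], [8.54, 2.8, -2.9, 0, 0, 0, 0], [8.54, 2.6, -2.7, 1, 0, 0, 0], [8.54, 1.9, -2.1, 2, 0, 0, 0], [8.54, 1.2, -1.4, 2, 0, 0, 0], [8.54, 0, 0, 0, 0, 0, 0], [8.54, 0, 0, 0, 0, 0, 0], [8.54, 0, 0, 0, 0, 0, 0]]]'

```text
time: 20.68
tool_pos: [0.4621, 0.1772, 0.1501]
tool_rot: [0.001, 0.707, 0.707, 0.001]
contact_force: [-0.5, 1.0, -0.0]
gripper_width: 1.002
grasp_force: 0.0
```

```bash
python3 - <<'E'
from fit import *
print(np.round(state()["tool_pos"],4))
look("wrist","mill",(.461,.178),pic="w8")
E
```

```text
[0.4621 0.1772 0.1501]
wrist mill 0.89 [314. 237.  52.  88.] [0.4594 0.1798 0.127 ] 0.062
```

jog_arm --moves '[[[8.54, 0.2, -0.15, 3, 0, 0, 0], [8.54, 0, 0, 3, 0, 0, 0], [8.54, 0, 0, 2.6, 0, 0, 0], [8.54, 0, 0, 1.5, 0, 0, 0], [2, 0, 0, 0, 0, 0, 0], [2, 0, 0, 0, 0, 0, 0], [2, 0, 0, 0, 0, 0, 0], [2, 0, 0, 0, 0, 0, 0], [2, 0, 0, 0, 0, 0, 0], [2, 0, 0, 0, 0, 0, 0], [2, 0, 0, 0, 0, 0, 0], [2, 0, 0, 0, 0, 0, 0], [2, 0, 0, 0, 0, 0, 0]]]'

```text
time: 21.87
tool_pos: [0.4614, 0.1798, 0.0504]
tool_rot: [0.001, 0.707, 0.707, 0.002]
contact_force: [-0.8, -0.4, 7.3]
gripper_width: 0.385
grasp_force: 58.9
```

jog_arm --moves '[[[2, 0, 0, -1, 0, 0, 0], [2, 0, 0, -3, 0, 0, 0], [2, 0, 0, -4, 0, 0, 0], [2, 0, 0, -3, 0, 0, 0], [2, -0.1, 2, 0, 0, 0, 0], [2, -0.2, 3.4, 0, 0, 0, 0], [2, -0.2, 3.6, 0, 0, 0, 0], [2, -0.2, 3.6, 0, 0, 0, 0], [2, -0.2, 2.8, 0, 0, 0, 0], [2, -0.1, 1.6, 0, 0, 0, 0], [2, 0, 0, 0, 0, 0, 0], [2, 0, 0, 0, 0, 0, 0], [2, 0, 0, 0, 0, 0, 0]]]'

```text
time: 22.95
tool_pos: [0.6283, 0.1697, 0.1578]
tool_rot: [-0.001, 0.707, 0.707, -0.001]
contact_force: [0.2, 0.3, -1.6]
gripper_width: 0.381
grasp_force: 59.7
```

```bash
python3 - <<'E'
from fit import *
p=state()["tool_pos"];print(np.round(p,4))
look("wrist","mill",p[:2],z0=p[2]-.05)
look("side","mill",p[:2],z0=p[2]-.05)
look("scene","mill",p[:2],z0=p[2]-.05)
E
```

```text
[0.6283 0.1697 0.1578]
wrist mill 0.61 [319. 320.  94. 174.] [0.6281 0.1705 0.0335] 0.074
side mill 0.97 [214. 245.  36.  58.] [0.6288 0.1668 0.2065] 0.298
scene mill 0.83 [427. 194.  21.  46.] [0.6293 0.1686 0.1693] 0.386
```

jog_arm --moves '[[[2, 0, 0.2, 1, 0, 0, 0], [2, 0, 0, 2.5, 0, 0, 0], [2, 0, 0, 2.5, 0, 0, 0], [2, 0, 0, 2, 0, 0, 0], [2, 0, 0, 1.2, 0, 0, 0], [2, 0, 0, 0.6, 0, 0, 0], [2, 0, 0, 0.3, 0, 0, 0], [2, 0, 0, 0.2, 0, 0, 0], [2, 0, 0, 0, 0, 0, 0], [2, 0, 0, 0, 0, 0, 0]]]'

```text
time: 24.08
tool_pos: [0.6325, 0.1697, 0.0566]
tool_rot: [0.001, 0.707, 0.707, 0.001]
contact_force: [0.3, 0.2, -1.3]
gripper_width: 0.382
grasp_force: 59.7
```

jog_arm --moves '[[[2, 0, 0, 0.2, 0, 0, 0], [2, 0, 0, 0, 0, 0, 0], [2, 0, 0, 0, 0, 0, 0]]]'

```text
time: 24.33
tool_pos: [0.6326, 0.1697, 0.0545]
tool_rot: [0.001, 0.707, 0.707, 0.001]
contact_force: [0.7, 0.6, 2.6]
gripper_width: 0.383
grasp_force: 59.5
```

jog_arm --moves '[[[5.5, 0, 0, 0, 0, 0, 0], [5.5, 0, 0, 0, 0, 0, 0], [5.5, 0, 0, 0, 0, 0, 0], [5.5, 0, 0, 0, 0, 0, 0], [5.5, 0, 0, -1, 0, 0, 0], [5.5, 0, 0, -2, 0, 0, 0], [5.5, 0, 0, -4, 0, 0, 0], [5.5, 0, 0, -4, 0, 0, 0], [8.5, 0, 0, -4, 0, 0, 0], [8.5, 0, 0, 0, 0, 0, 0], [8.5, 0, 0, 0, 0, 0, 0]]]'

```text
time: 25.25
tool_pos: [0.6338, 0.1699, 0.2088]
tool_rot: [0.003, 0.707, 0.707, 0.004]
contact_force: [-0.6, -0.4, -0.6]
gripper_width: 0.995
grasp_force: 0.0
```

```bash
python3 - <<'E'
from fit import *
print(np.round(state()["tool_pos"],4))
look("wrist","mill",(.631,.17),z0=.004,pic="w9")
look("side","tongs",(.427,.347),np.arange(-.6,0,.2))
f=grab_frame("side")
for r in regions_of("tongs",f)[:1]:
    X=pts(f,r["pixels"]); X=X[(X[:,2]>.006)&(X[:,2]<.03)]
    print(cv2.minAreaRect(X[:,:2].astype(np.float32)*1000))
f=grab_frame("scene")
for r in regions_of("tongs",f)[:1]:
    X=pts(f,r["pixels"]); X=X[(X[:,2]>.006)&(X[:,2]<.03)]
    print(cv2.minAreaRect(X[:,:2].astype(np.float32)*1000))
E
```

```text
[0.6338 0.1699 0.2088]
wrist mill 0.59 [315. 220.  41.  67.] [0.6314 0.1696 0.1498] 0.053
side tongs 0.9 [275. 436.  83.  87.] [ 0.4251  0.3474 -0.361 ] 0.517
((425.7688293457031, 347.90435791015625), (23.750099182128906, 170.0010528564453), 69.29149627685547)
((431.8011169433594, 346.781494140625), (24.747432708740234, 173.02716064453125), 69.23878479003906)
```

View pics/w9.png

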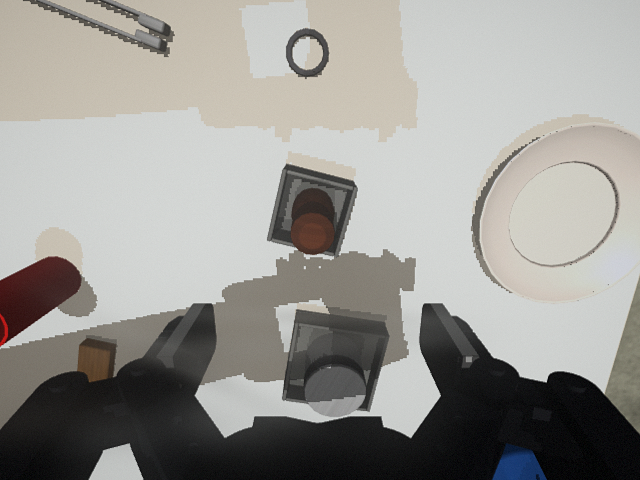

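The mill stands upright in the small tub, top at (313,232). Now the tongs: translate, then turn the closing line across them.

jog_arm --moves '[[[8.5, 1.4, -1.6, 0, 0, 0, 0], [8.5, 2.5, -2.9, 0, 0, 0, 0], [8.5, 2.6, -3, 0, 0, 0, 0], [8.5, 2.6, -3, 0, 0, 0, 0], [8.5, 2.6, -3, 0, 0, 0, 0], [8.5, 2.6, -3, 0, 0, 0, 0], [8.5, 2.2, -2.6, 0, 0, 0, 0], [8.5, 1.25, -1.5, 0, 0, 0, 0], [8.5, 0, 0, 1, 0, 0, -0.12], [8.5, 0, 0, 1, 0, 0, -0.12], [8.5, 0, 0, 1, 0, 0, -0.12], [8.5, 0, 0, 1, 0, 0, -0.12], [8.5, 0, 0, 1, 0, 0, -0.12], [8.5, 0, 0, 1, 0, 0, -0.12], [8.5, 0, 0, 1, 0, 0, -0.12], [8.5, 0, 0, 0, 0, 0, -0.12], [8.5, 0, 0, 0, 0, 0, -0.12], [8.5, 0, 0, 0, 0, 0, -0.12], [8.5, 0, 0, 0, 0, 0, 0], [8.5, 0, 0, 0, 0, 0, 0]]]'

```text
time: 27.32
tool_pos: [0.4253, 0.3469, 0.1327]
tool_rot: [-0.0, 0.186, 0.983, -0.0]
contact_force: [-0.5, -0.2, -0.5]
gripper_width: 0.992
grasp_force: 0.0
```

```bash
python3 - <<'E'
from fit import *
from scipy.spatial.transform import Rotation as Ro
s=state();q=s["tool_rot"];A=Ro.from_quat(np.r_[q[1:],q[0]]).as_matrix();print(np.round(s["tool_pos"],4),np.round(A,3).tolist(),"closing angle",np.arctan2(A[1,1],A[0,1]))
f=grab_frame("wrist");cv2.imwrite("pics/w10.png",f["color"])
for r in regions_of("tongs",f)[:2]:
    X=pts(f,r["pixels"]); X=X[(X[:,2]>.006)&(X[:,2]<.03)];c=cv2.minAreaRect(X[:,:2].astype(np.float32)*1000)
    print(r["p"],np.round(r["rect"]),c,"TCP->tongs in tool:",np.round(A.T@(np.r_[np.array(c[0])/1000,0]-s["tool_pos"]),4))
E
```

```text
[0.4253 0.3469 0.1327] [[-0.931, 0.365, -0.001], [0.365, 0.931, -0.0], [0.001, -0.001, -1.0]] closing angle 1.1969709128461237
0.91 [318. 223.  34. 217.] ((426.54150390625, 347.65557861328125), (21.954097747802734, 169.56182861328125), 69.15619659423828) TCP->tongs in tool: [-0.001   0.0012  0.1327]
```

View pics/w10.png

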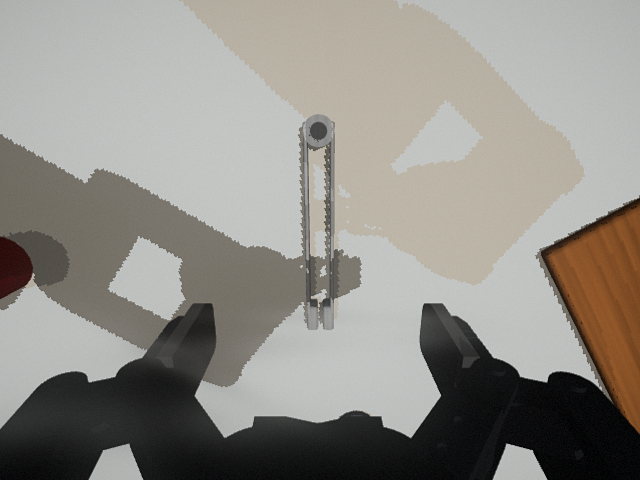

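jog_arm --moves '[[[5, -0.1, 0.1, 3, 0, 0, -0.01], [5, 0, 0, 4, 0, 0, 0], [5, 0, 0, 3, 0, 0, 0], [5, 0, 0, 1.9, 0, 0, 0], [5, 0, 0, 0.8, 0, 0, 0], [5, 0, 0, 0.2, 0, 0, 0], [0.5, 0, 0, 0, 0, 0, 0], [0.5, 0, 0, 0, 0, 0, 0], [0.5, 0, 0, 0, 0, 0, 0], [0.5, 0, 0, 0, 0, 0, 0], [0.5, 0, 0, 0, 0, 0, 0], [0.5, 0, 0, 0, 0, 0, 0], [0.5, 0, 0, 0, 0, 0, 0], [0.5, 0, 0, 0, 0, 0, 0]]]'

```text
time: 28.58
tool_pos: [0.4284, 0.3486, 0.0065]
tool_rot: [0.002, 0.179, 0.984, 0.001]
contact_force: [0.1, -0.9, 5.9]
gripper_width: 0.239
grasp_force: 61.3
```

jog_arm --moves '[[[0.5, 0, 0, -1, 0, 0, 0], [0.5, 0, 0, -3, 0, 0, 0], [0.5, 0, 0, -4, 0, 0, 0], [0.5, 0, 0, -4, 0, 0, 0], [0.5, 0, 0, -4, 0, 0, 0], [0.5, 0, 0, -3, 0, 0, 0], [0.5, -0.6, -1.5, 0, 0, 0, 0], [0.5, -1.2, -3, 0, 0, 0, 0], [0.5, -1.5, -3.7, 0, 0, 0, 0], [0.5, -1.5, -3.7, 0, 0, 0, 0], [0.5, -1.5, -3.7, 0, 0, 0, 0], [0.5, -1.5, -3.7, 0, 0, 0, 0], [0.5, -1.5, -3.7, 0, 0, 0, 0], [0.5, -1.5, -3.7, 0, 0, 0, 0], [0.5, -1.5, -3.7, 0, 0, 0, 0], [0.5, -1.5, -3.7, 0, 0, 0, 0], [0.5, -1.2, -3, 0, 0, 0, 0], [0.5, -0.6, -1.5, 0, 0, 0, 0], [0.5, 0, 0, 0, 0, 0, 0], [0.5, 0, 0, 0, 0, 0, 0]]]'

```text
time: 30.25
tool_pos: [0.4361, -0.069, 0.1943]
tool_rot: [-0.0, 0.181, 0.984, 0.0]
contact_force: [0.5, 0.3, -1.2]
gripper_width: 0.234
grasp_force: 60.4
```

```bash
cat > rel.py <<'E'
from fit import *
from scipy.spatial.transform import Rotation as Ro
s=state();q=s["tool_rot"];A=Ro.from_quat(np.r_[q[1:],q[0]]).as_matrix()
print(np.round(s["tool_pos"],4),"closing",np.arctan2(A[1,1],A[0,1]),"tool shift cm to tray",np.round(100*A.T@(np.array([.4435,-.3487,s["tool_pos"][2]])-s["tool_pos"]),2))
E
python3 rel.py
```

```text
[ 0.4361 -0.069   0.1943] closing 1.207711818957923 tool shift cm to tray [-1.063e+01 -2.589e+01 -2.000e-02]
```

jog_arm --moves '[[[0.5, -0.8, -1.8, 0, 0, 0, 0], [0.5, -1.5, -3.7, 0, 0, 0, 0], [0.5, -1.5, -3.7, 0, 0, 0, 0], [0.5, -1.5, -3.7, 0, 0, 0, 0], [0.5, -1.5, -3.7, 0, 0, 0, 0], [0.5, -1.5, -3.7, 0, 0, 0, 0], [0.5, -1.3, -3.1, 0, 0, 0, 0], [0.5, -1, -2.5, 0, 0, 0, 0], [0.5, 0, 0, 1, 0, 0, -0.085], [0.5, 0, 0, 2, 0, 0, -0.085], [0.5, 0, 0, 2, 0, 0, -0.085], [0.5, 0, 0, 2, 0, 0, 0], [0.5, 0, 0, 2, 0, 0, 0], [0.5, 0, 0, 0, 0, 0, 0], [0.5, 0, 0, 0, 0, 0, 0]]]'

```text
time: 31.5
tool_pos: [0.4442, -0.3463, 0.103]
tool_rot: [-0.001, 0.052, 0.999, 0.001]
contact_force: [-0.3, -0.4, -0.8]
gripper_width: 0.236
grasp_force: 60.4
```

```bash
cat >>rel.py <<'E'
look("wrist","tray",(.4435,-.3487),(-.108,),pic="w11")
f=grab_frame("side");cv2.imwrite("pics/s11.png",cv2.resize(f["color"][80:280,240:540],None,fx=2.6,fy=2.6))
E
python3 rel.py
```

```text
[ 0.4442 -0.3463  0.103 ] closing 1.466865940235511 tool shift cm to tray [ 0.04 -0.25 -0.  ]
wrist tray 0.96 [316. 220. 176. 319.] [ 0.4424 -0.3481 -0.1034] 0.416
```

View pics/w11.png

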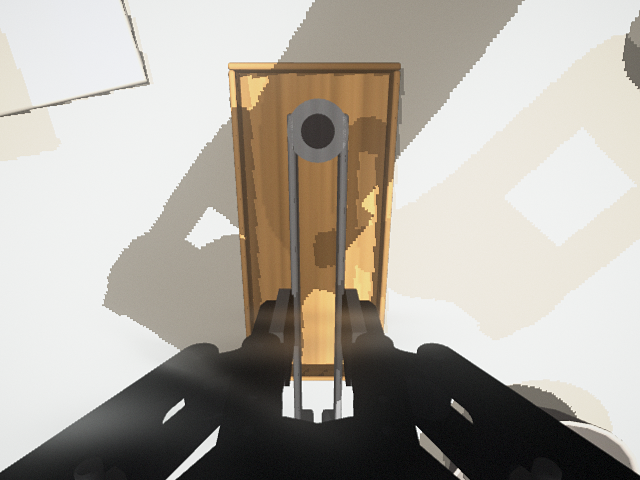

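The tongs hang centred and lengthwise over the tray (spring end at (318,130)). Lower them.

jog_arm --moves '[[[0.5, 0, -0.2, 1, 0, 0, 0], [0.5, 0, 0, 2, 0, 0, 0], [0.5, 0, 0, 2.5, 0, 0, 0], [0.5, 0, 0, 2, 0, 0, 0], [0.5, 0, 0, 1, 0, 0, 0], [0.5, 0, 0, 0.4, 0, 0, 0], [0.5, 0, 0, 0.2, 0, 0, 0], [0.5, 0, 0, 0, 0, 0, 0], [0.5, 0, 0, 0, 0, 0, 0]]]'

```text
time: 32.4
tool_pos: [0.4449, -0.3513, 0.0146]
tool_rot: [0.001, 0.053, 0.999, -0.001]
contact_force: [-0.4, -0.7, -1.2]
gripper_width: 0.235
grasp_force: 60.4
```

jog_arm --moves '[[[0.5, 0, 0, 0.3, 0, 0, 0], [0.5, 0, 0, 0.1, 0, 0, 0], [0.5, 0, 0, 0, 0, 0, 0], [0.5, 0, 0, 0, 0, 0, 0]]]'

```text
time: 32.73
tool_pos: [0.4447, -0.3511, 0.0105]
tool_rot: [0.001, 0.053, 0.999, -0.001]
contact_force: [-0.2, 0.7, 5.1]
gripper_width: 0.229
grasp_force: 61.1
```

Contact at the expected height, so I'll release with a small opening and rise.

jog_arm --moves '[[[3.8, 0, 0, 0, 0, 0, 0], [3.8, 0, 0, 0, 0, 0, 0], [3.8, 0, 0, 0, 0, 0, 0], [3.8, 0, 0, 0, 0, 0, 0], [3.8, 0, 0, -1, 0, 0, 0], [3.8, 0, 0, -3, 0, 0, 0], [3.8, 0, 0, -4, 0, 0, 0], [3.8, 0, 0, -4, 0, 0, 0], [3.8, 0, 0, -4, 0, 0, 0], [3.8, 0, 0, -2, 0, 0, 0], [3.8, 0, 0, 0, 0, 0, 0], [3.8, 0, 0, 0, 0, 0, 0], [3.8, 0, 0, 0, 0, 0, 0]]]'

```text
time: 33.82
tool_pos: [0.4435, -0.3498, 0.1883]
tool_rot: [-0.001, 0.053, 0.999, 0.001]
contact_force: [-0.4, -0.5, -0.7]
gripper_width: 0.448
grasp_force: 0.0
```

```bash
python3 - <<'E'
from fit import *
s=grab_frame("side")["color"][80:380,150:550];w=grab_frame("wrist")["color"]
c=np.hstack([cv2.resize(s,(400,300)),cv2.resize(w,(400,300))]);cv2.imwrite("pics/fin.png",c);print(state()["contact_force"])
E
```

```text
[ 0.51087126  0.05872299 -1.1317121 ]
```

View pics/fin.png

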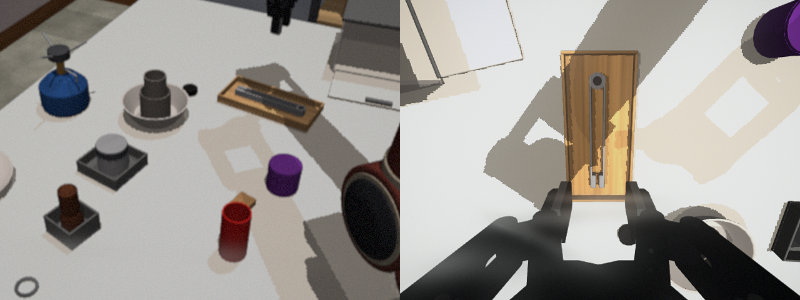

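Everything is in place: cups nested in the bowl (155,95), tin (112,150), mill (68,205) and tongs flat in the tray (270,100). The purple and red look-alikes are untouched. Handing in.

```bash
python3 -c "
from plant import *
print(job_done())"
```

```text
the job is handed in; nothing more can be done
None
```

All five items were placed as asked, upright, released and in the order given. I handed the job in after about 34 s on the robot's clock; the hand-in returned no verdict.

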